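Turn a covered chocolate mould over onto the marble slab

ROBOT

A 6-joint arm with a two-finger parallel gripper is mounted at the origin on the work surface. World frame = base frame: x ahead of the robot, y to its left, z up, the work surface at z = 0. Lengths are in m, angles in rad, forces in N, time in s.
With the tool pointing down it reaches from about 0.275 to 0.975 m from the base axis. Payload 8.4 kg.
Tool frame: the origin (TCP) lies on the centre line of the jaws, within the pads' length; the fingertips stand 19 mm ahead of it and the grasp point (between the pads) is the TCP; z points along the fingers, y is the line along which they close (so a half turn about z gives the same grasp; the last joint's range is limited). The gripper opens to 92 mm and grips with 3 to 60 N. Pads are 20 mm wide; open, the fingers measure 128 mm over their backs; the gripper's body (75 mm by 189 mm) begins 69 mm behind the grasp point.
Start: joints at [1.166, 0.353, 1.633, -0, 1.155, -0.002], TCP at [0.245, 0.575, 0.234] pointing down, gripper open.
Joint ranges: [-2.63, 2.63], [-0.92, 2.1], [0.06, 2.66], [-1.3, 4.44], [0, 2.69], [-3.02, 3.02]. Speed limits (rad/s): [2.22, 2.22, 2.79, 3.14, 3.14, 3.14].

INTERFACE

Orientations are given as a 3x3 rotation matrix whose columns are the frame's x, y, z axes.
In Python, from station import bot, eoat, kinematics, imaging gives the robot as it stands. The module is installed in compiled form; this text tells all that it offers. Calls block until the motion is done:
- bot.move_to(position, orientation): joint-space move of the TCP to a pose.
- bot.movel(position, orientation=None, velocity=0.15): straight line of the TCP; orientation=None keeps the orientation; velocity is the mean speed in m/s.
- bot.movej(angles): joint-space move.
- eoat.command_gripper(opening, grasp_force=None): finger opening in m; grasp_force is the grip in N (None keeps the last); returns when the fingers have stopped.
- bot.dwell(seconds).
- kinematics.ik(position, orientation): joint angles nearest the present ones, or None.
- bot.get_state(): the state.
- imaging.camera(name): name is "scene" or "top" or "wrist"; returns a dict with "color" (384x512x3 uint8, blue, green, red), "fx", "fy", "cx", "cy" (pixels), "eye" and "attitude" of the camera in the world. Camera axes: x right, y up, looking along -z (the intrinsics and any distortion apply to the point x, -y, -z); pixel columns grow to the right and rows downward; lengths in m; the calibration is good to about 2 mm. A picture is of the moment at which its call begins. There is no depth.
A pose or a line that the arm cannot do raises bot.PlanningError and nothing moves.
- bot.job_done(): hands the job in; it is judged then, once.
The state is a dict: "t": time; "q": joint angles; "qvel": joint speeds; "tau": joint torques, N m; "ee_pos": TCP position; "eef_rot": TCP orientation; "force": force on the tool from outside, world axes, zero at the start; "ft_torque": the same for the moment, N m; "gripper_width": finger opening in m; "finger_force": force on a finger pad.
Only numpy, scipy, OpenCV 4.12 (cv2) and the standard library are available. Lean on these libraries where they do the work, as an engineer would, in place of code of your own. Each camera call takes 0.05 s, during which the arm holds its last target. There are 200 camera calls.

TASK

Turn the steel chocolate mould and the wooden board lying on it over together, without letting the two come apart, and leave them upside down in the middle of the round marble slab: board flat on the marble, mould bottom-up on the board, let go. Turn the pair and set it down under control, whether in one go or by standing it on end to take a new grip; do not let it drop or topple, and leave the other kitchen things where they are.

Things in the scene. Friction and masses are not known exactly. Their poses are not given: they have to be found in the camera images.
- mould: Steel chocolate mould (silver-grey), an open-topped metal tray 110 mm long (its x) x 60 wide (y) x 32 high (z), walls and floor 4 mm, about 0.25 kg. It starts flat on the counter, mouth up, covered by the board. Origin: centre of its outer bottom face; z points from the bottom to the mouth (up at the start, must point down at the end).
- board: Pale wooden board 110 (x) x 60 (y) x 18 mm, about 0.16 kg, loose on the mould's rim, sides flush: the pair is a block 110 x 60 x 50 mm. A panel 98 x 48 x 5 mm under it hangs in the mouth (2 mm play) and stops it sliding; nothing latches. Origin: centre of the face on the rim; z points away from the mould, outer face at z = 18 mm. Stood on end on a level surface, the pair stays up.
- chocolate: Hard set bar of dark chocolate, 94 x 44 x 15 mm, 0.08 kg, loose and out of sight inside the covered mould; it shifts by up to 8 mm when the pair is turned. Origin: centre of its underside as it starts.
- slab: Round white marble slab, 220 mm across, 12 mm thick, fixed flat on the counter. Origin: centre of its underside (its top is 12 mm above).
- spoon: Wooden spoon 200 mm long lying along its x (up to 30 mm high), near the middle of the counter; bystander. Origin: middle of its underside.
- cutter: Red biscuit-cutter ring, 60 mm across, 30 mm high, near the middle of the counter; bystander. Origin: centre of its underside.
- mug: White mug 80 mm across, 90 mm high, far side; bystander. Origin: centre of its underside.
- jar: Amber jar 60 mm across, 100 mm high, far side; bystander. Origin: centre of its underside.
- bowl: Blue bowl 140 mm across, 55 mm high, to one side; bystander. Origin: centre of its underside.
- cup: Green cup 80 mm across, 80 mm high, to one side; bystander. Origin: centre of its underside.
- mould_mouth (a point): Centre of the mould's mouth, on the mould's axis 32 mm from its outer bottom, in the plane of its rim; the board's origin lies here while the pair is together.
Things that resemble listed ones, but are neither listed nor needed, are in the scene too. Several things look just like the mould: the one meant starts farthest to the robot's right. There is more than one size of the board; the one meant has the size given above.

How it is judged:
By the outcome, as a careful person would: the job done as asked, in the order asked, and still so for the second after the job is handed in, with the robot touching nothing.
It also fails if it takes over 64 s, if anything falls off the work surface, if the arm or the gripper's body presses on something with over 40 N, if the wrist force passes 120 N, or if a joint passes its speed limit or range.

## Working session

There is one attempt and no reset: what is moved stays moved. The work goes in short steps, each a Python script; the robot and the scene stay as the last script left them, time stands still between calls to the robot, and variables do not carry over. Pictures are saved under pics/ and viewed, at most 10 in all, crops included, and the job is handed in when it is done.

```bash
mkdir -p pics; python3 - <<'E'
from station import bot,eoat,kinematics,imaging
import cv2,numpy as np
for n in("top","scene"):
    c=imaging.camera(n); cv2.imwrite(f"pics/{n}0.png",c["color"])
    print(n,{k:(np.round(v,4).tolist() if not isinstance(v,str) else v) for k,v in c.items() if k!="color"})
s=bot.get_state();print(s["t"],s["eef_rot"])
E
```

```text
top {'fx': 463.2067, 'fy': 463.2067, 'cx': 246.867, 'cy': 184.7428, 'eye': [0.233, 0.0, 1.6206], 'attitude': [[0.0589, 0.9764, -0.2077], [-0.9983, 0.0584, -0.0087], [0.0037, 0.2079, 0.9782]]}
scene {'fx': 470.5171, 'fy': 470.5171, 'cx': 252.3843, 'cy': 195.1655, 'eye': [0.9865, -0.6345, 1.0918], 'attitude': [[0.8499, -0.4144, 0.3255], [0.5267, 0.6882, -0.499], [-0.0172, 0.5955, 0.8032]]}
0.1 [[-9.19983541e-01  3.91956694e-01 -4.84323039e-04]
 [ 3.91956993e-01  9.19982815e-01 -1.15552239e-03]
 [-7.34586369e-06 -1.25289538e-03 -9.99999215e-01]]
```

View pics/top0.png

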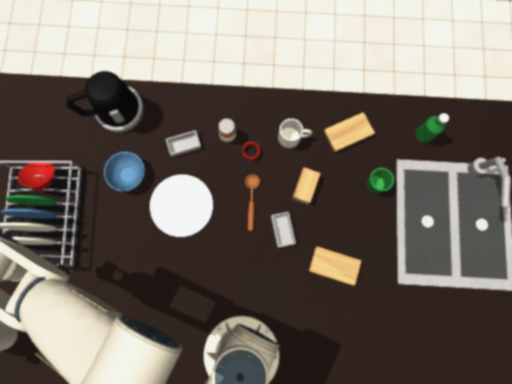

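View pics/scene0.png

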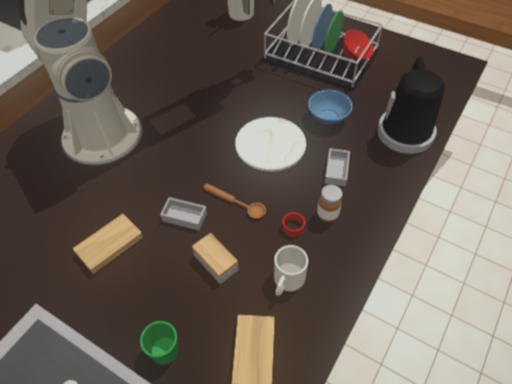

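Candidates. Moulds: open trays at top-image (184,144) and (283,230), covered tray at (307,185). Boards: large ones at (349,132) and (335,266), small one at (307,185). The covered tray at (307,185) is farthest right and carries the small board, so I choose it. I'll check that in a crop and measure it.

```bash
cat > h.py <<'E'
from station import bot,eoat,kinematics,imaging
import cv2,numpy as np
def ray(c,uv,z):
    uv=np.atleast_2d(uv).astype(float)
    d=np.c_[(uv[:,0]-c["cx"])/c["fx"],-(uv[:,1]-c["cy"])/c["fy"],-np.ones(len(uv))]@np.array(c["attitude"]).T
    e=np.array(c["eye"]); return e+d*((z-e[2])/d[:,2])[:,None]
def proj(c,P):
    p=(np.atleast_2d(P)-np.array(c["eye"]))@np.array(c["attitude"])
    return np.c_[c["cx"]+c["fx"]*p[:,0]/-p[:,2],c["cy"]-c["fy"]*p[:,1]/-p[:,2]]
def blob(m,uv):
    n,l,st,ce=cv2.connectedComponentsWithStats(m.astype(np.uint8))
    b=(l==l[uv[1],uv[0]]).astype(np.uint8); return max(cv2.findContours(b,0,cv2.CHAIN_APPROX_NONE)[0],key=cv2.contourArea)[:,0,:]
def rect(c,cont,z):
    P=ray(c,cont,z)[:,:2]; return cv2.minAreaRect((P*1000).astype(np.float32))
E
python3 - <<'E'
from h import *
C={n:imaging.camera(n) for n in("top","scene")}
crops=[]
for n,uv,w in(("top",(307,185),(349,132)),("scene",(212,250),(0,0))):
    c=C[n];im=c["color"].astype(int)
    print(n,"px",im[uv[1],uv[0]])
    m=(im[...,2]-im[...,0]>45)&(im[...,2]>150)
    k=blob(m,uv); print("rect z50",rect(c,k,.05), "n",len(k))
    s=blob(im.min(2)>130,(181,205) if n=="top" else (270,150)); P=ray(c,s,.012)[:,:2]
    (x,y),r=cv2.minEnclosingCircle((P*1000).astype(np.float32)); print("slab",x,y,r)
    u,v=uv; crops.append(cv2.resize(c["color"][v-45:v+45,u-60:u+60],(400,300),interpolation=cv2.INTER_CUBIC))
    for nm,q in(("bowl",{"top":(124,172),"scene":(330,107)}),("cutter",{"top":(251,151),"scene":(293,225)}),("jar",{"top":(227,130),"scene":(329,205)}),("mug",{"top":(291,133),"scene":(290,270)}),("spoonhead",{"top":(252,182),"scene":(257,211)}),("spoonend",{"top":(250,229),"scene":(206,186)}),("mould2",{"top":(283,230),"scene":(184,213)}),("mould3",{"top":(184,144),"scene":(338,167)}),("boardB",{"top":(335,266),"scene":(108,243)}),("cup",{"top":(381,180),"scene":(160,342)})):
        print(nm,ray(c,q[n],.02)[0,:2].round(3),end=" ")
    print()
cv2.imwrite("pics/crop1.png",np.hstack(crops))
E
```

```text
top px [143 215 242]
rect z50 ((579.6510620117188, -191.84915161132812), (62.17749786376953, 114.04033660888672), 73.72923278808594) n 88
slab 488.9385681152344 241.58108520507812 112.09420776367188
bowl [0.593 0.452] cutter [0.697 0.007] jar [0.771 0.098] mug [ 0.774 -0.134] spoonhead [ 0.584 -0.003] spoonend [ 0.417 -0.006] mould2 [ 0.42 -0.12] mould3 [0.709 0.249] boardB [ 0.308 -0.302] cup [ 0.618 -0.459] 
scene px [128 176 209]
rect z50 ((577.2688598632812, -192.9759063720703), (60.97568130493164, 111.78128814697266), 73.7072525024414) n 94
slab 487.3413391113281 240.37583923339844 112.63428497314453
bowl [0.581 0.469] cutter [0.699 0.003] jar [0.753 0.112] mug [ 0.758 -0.12 ] spoonhead [ 0.592 -0.008] spoonend [ 0.42 -0.01] mould2 [ 0.422 -0.119] mould3 [0.714 0.25 ] boardB [ 0.307 -0.301] cup [ 0.592 -0.438]
```

View pics/crop1.png

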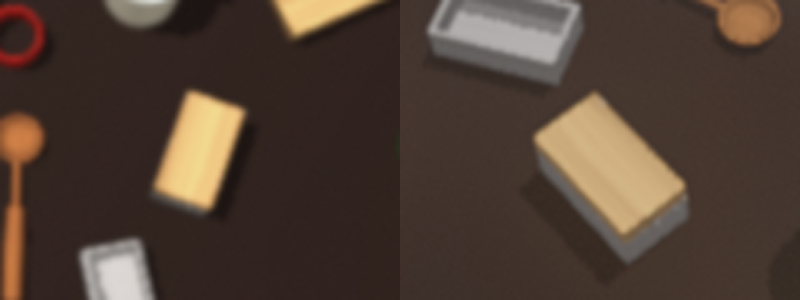

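The crop shows the small board flush on the steel tray, centre near (0.578,-0.192) with its long axis at -16°, so the choice is right. Next is an IK feasibility scan for a two-grip flip: grip from above, stand it on end, regrip from the mould-bottom side, lay it down.

```bash
cat >> h.py <<'E'
from math import radians as rd
def R(h,p,s=1):
    """tool z at heading h, elevation p (deg, negative = down, may pass -90); jaws horizontal, perpendicular to heading"""
    h,p=rd(h),rd(p); e=np.array([np.cos(h),np.sin(h),0]); z=np.cos(p)*e+np.sin(p)*np.array([0,0,1.])
    y=s*np.array([-e[1],e[0],0]); return np.c_[np.cross(y,z),y,z]
def U(h): return np.array([np.cos(rd(h)),np.sin(rd(h)),0])
PAIR=np.array([.5785,-.1922,0]); YAW=-16.3; SLAB=np.array([.4885,.241,.012])
E
python3 - <<'E'
from h import *
for nm,S in(("slab",SLAB),("right",np.array([.5785,-.1922,0])),("rn",np.array([.42,-.22,0]))):
    for p in(0,-15,-25,-40):
        for s in(1,-1):
            ok=[h for h in range(-180,180,20) if kinematics.ik(S+[0,0,.065],R(h,p,s)) is not None]
            print(nm,p,s,ok)
f=lambda q:None if q is None else np.round(q,2).tolist()
for h in(YAW,YAW+180):
  for p in(-90,-105,-115):
    for s in(1,-1): print("grasp",round(h),p,s,f(kinematics.ik(PAIR+[0,0,.032],R(h,p,s))))
for p in(0,-15,-25):
  for h in(-160,-100,-60,-20,20,60,100):print(p,h,[f(kinematics.ik(SLAB+[0,0,.065],R(h,p,s))) for s in(1,-1)])
E
```

```text
slab 0 1 [-180, -160, -140, -120, -100, -80, -60, 0, 20, 40, 60, 80, 100, 120, 140, 160]
slab 0 -1 [-180, -160, -140, -120, -100, -80, -60, 0, 20, 40, 60, 80, 100, 120, 140, 160]
slab -15 1 [-180, -160, -140, -120, -100, -80, -60, 0, 20, 40, 60, 80, 100, 120, 140, 160]
slab -15 -1 [-180, -160, -140, -120, -100, -80, -60, 0, 20, 40, 60, 80, 100, 120, 140, 160]
slab -25 1 [-180, -160, -140, -120, -100, -80, -60, -40, 0, 20, 40, 60, 80, 100, 120, 140, 160]
slab -25 -1 [-180, -160, -140, -120, -100, -80, -60, -40, 0, 20, 40, 60, 80, 100, 120, 140, 160]
slab -40 1 [-180, -160, -140, -120, -100, -80, -60, -40, 0, 20, 40, 60, 80, 100, 120, 140, 160]
slab -40 -1 [-180, -160, -140, -120, -100, -80, -60, -40, 0, 20, 40, 60, 80, 100, 120, 140, 160]
right 0 1 [-180, -160, -140, -120, -100, -60, -40, -20, 0, 20, 40, 60, 80, 100, 120, 140, 160]
right 0 -1 [-180, -160, -140, -120, -100, -60, -40, -20, 0, 20, 40, 60, 80, 100, 120, 140, 160]
right -15 1 [-180, -160, -140, -120, -100, -60, -40, -20, 0, 20, 40, 60, 80, 100, 120, 140, 160]
right -15 -1 [-180, -160, -140, -120, -100, -60, -40, -20, 0, 20
[... 2691 characters left out ...]
-0.14, 0.9, 2.36, 1.98, 1.35, 1.46], [-0.14, 0.9, 2.36, 1.98, 1.35, -1.68]]
-15 100 [[-0.15, 0.89, 1.91, 1.18, 1.43, 1.9], [-0.15, 0.89, 1.91, 1.18, 1.43, -1.25]]
-25 -160 [[0.42, 1.06, 1.16, 0.07, 2.05, 1.63], [0.42, 1.06, 1.16, 0.07, 2.05, -1.51]]
-25 -100 [[0.79, 0.97, 1.41, -0.56, 1.78, 1.15], [0.79, 0.97, 1.41, -0.56, 1.78, -1.99]]
-25 -60 [[0.99, 0.82, 1.81, -0.97, 1.4, 1.11], [0.99, 0.82, 1.81, -0.97, 1.4, -2.03]]
-25 -20 [None, None]
-25 20 [[0.59, 0.8, 2.57, 3.37, 1.35, 1.63], [0.59, 0.8, 2.57, 3.37, 1.35, -1.52]]
-25 60 [[-0.08, 0.73, 2.38, 2.0, 1.12, 1.6], [-0.08, 0.73, 2.38, 2.0, 1.12, -1.54]]
-25 100 [[-0.12, 0.78, 1.95, 1.13, 1.29, 1.98], [-0.12, 0.78, 1.95, 1.13, 1.29, -1.16]]
```

```bash
cat >> h.py <<'E'
def st(tag):
    s=bot.get_state(); print(tag,"t%.1f"%s["t"],"p",np.round(s["ee_pos"],4),"F",np.round(s["force"],1),"w%.4f"%s["gripper_width"],"ff",np.round(s["finger_force"],1)); return s
E
python3 - <<'E'
from h import *
h0=YAW+180; e=U(h0); G=PAIR+.010*e+[0,0,.033]; Rg=R(h0,-105)
f=lambda q:None if q is None else np.round(q,2).tolist()
print(f(kinematics.ik(SLAB-.008*U(80)+[0,0,.165],R(80,-15))), f(kinematics.ik(SLAB-.008*U(80)+[0,0,.065],R(80,-15))))
bot.move_to(G-.15*Rg[:,2],Rg); st("pre")
c=imaging.camera("wrist"); cv2.imwrite("pics/w1.png",c["color"])
bot.movel(G-.06*Rg[:,2]); bot.movel(G,velocity=.08); st("at")
eoat.command_gripper(.05,60); st("grip")
E
```

```text
[-0.21, 0.63, 2.18, 1.45, 1.33, 1.91] [-0.21, 0.86, 2.14, 1.5, 1.32, 1.71]
pre t3.0 p [ 0.532 -0.178  0.178] F [ 0.2 -0.6 -0.2] w0.0915 ff 0.0
at t4.7 p [ 0.569  -0.1894  0.0331] F [ 0.2  0.7 -1. ] w0.0917 ff 0.0
grip t5.3 p [ 0.569  -0.1895  0.0333] F [-2.9 -0.8  4.3] w0.0597 ff 59.9
```

View pics/w1.png

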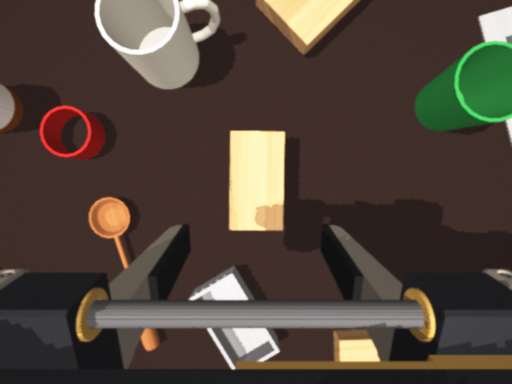

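Wrist picture: the board is centred between the jaws (229–285, 131–230) and square to them. Grip width is 59.7 mm. I'll lift and stand it over the slab.

```bash
python3 - <<'E'
from h import *
p=np.array(bot.get_state()["ee_pos"]); h0=YAW+180
bot.movel(p+[0,0,.03],velocity=.06); bot.movel(p+[0,0,.20],velocity=.2); st("up")
S=SLAB-.008*U(80)+[0,0,.065]
bot.move_to(S+[0,0,.10],R(80,-15)); st("over")
bot.movel(S+[0,0,.02],velocity=.1); st("low")
ims=[]
for n in("top","scene"):
    c=imaging.camera(n); u,v=proj(c,S)[0].astype(int); print(u,v)
    u=np.clip(u,64,448);v=np.clip(v,48,336); ims.append(cv2.resize(c["color"][v-48:v+48,u-64:u+64],(400,300),interpolation=cv2.INTER_CUBIC))
cv2.imwrite("pics/s1.png",np.hstack(ims))
E
```

```text
up t7.0 p [ 0.568  -0.1891  0.2318] F [-0.4  0.8 -4.8] w0.0595 ff 59.9
over t8.6 p [0.4874 0.2328 0.1767] F [ 0.8 -0.  -4.4] w0.0597 ff 59.9
low t9.5 p [0.4873 0.2331 0.0974] F [-0.5 -0.1 -4.8] w0.0594 ff 59.9
180 202
269 128
```

View pics/s1.png

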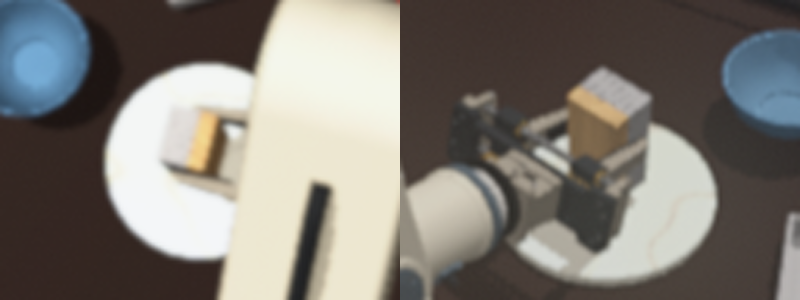

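Both views show the pair upright and tight in the jaws: board toward the gripper (orange strip), mould bottom to the left. I'll lower it to contact and release.

```bash
cat >> h.py <<'E'
def lower(zmin,df=4,step=.001):
    f0=bot.get_state()["force"][2]
    while True:
        s=bot.get_state()
        if s["force"][2]-f0>df or s["ee_pos"][2]<zmin: break
        bot.movel(np.array(s["ee_pos"])-[0,0,step],velocity=.03)
    return st("contact")
E
python3 - <<'E'
from h import *
S=SLAB-.008*U(80)+[0,0,.065]; Rs=R(80,-15)
bot.movel(S+[0,0,.004],Rs,velocity=.05); lower(S[2]-.004)
eoat.command_gripper(.068); st("half"); bot.dwell(.2); eoat.command_gripper(.092)
p=np.array(bot.get_state()["ee_pos"])
bot.movel(p-.13*Rs[:,2],velocity=.12)
bot.movel(p-.15*Rs[:,2]+[0,0,.15],velocity=.25); st("back")
f=lambda q:None if q is None else np.round(q,2).tolist()
for s in(1,-1):
  print(s,"regrip",f(kinematics.ik(SLAB+[0,0,.065],R(-100,-25,s))))
  for hf in range(-180,180,30): print(hf,f(kinematics.ik(SLAB+[0,0,.027],R(hf,-65,-s))))
ims=[]
for n in("top","scene"):
    c=imaging.camera(n); u,v=proj(c,S)[0].astype(int); u=np.clip(u,64,448);v=np.clip(v,48,336)
    ims.append(cv2.resize(c["color"][v-48:v+48,u-64:u+64],(400,300),interpolation=cv2.INTER_CUBIC)); cv2.imwrite(f"pics/{n}_st.png",c["color"])
    # ideal box corners at top face for reference
    T=SLAB+[0,0,.11]; 
    q=[T+a*.025*U(80)+b*.03*U(170) for a,b in((1,1),(1,-1),(-1,-1),(-1,1))]
    print(n,"top-face corners crop px",((proj(c,q)-[u-64,v-48])*3.125).round().tolist())
    cv2.polylines(ims[-1],[((proj(c,q)-[u-64,v-48])*3.125).astype(np.int32)],True,(0,0,255),1)
cv2.imwrite("pics/s2.png",np.hstack(ims))
E
```

```text
contact t11.3 p [0.4869 0.2333 0.0762] F [-1.  -0.7  1.5] w0.0597 ff 59.9
half t11.7 p [0.4869 0.2333 0.0758] F [ 0.4 -0.8 -0.9] w0.0680 ff 0.0
back t14.4 p [0.4614 0.091  0.2636] F [-0.7 -0.4 -0.4] w0.0920 ff 0.0
1 regrip [0.79, 0.97, 1.41, -0.56, 1.78, 1.15]
-180 [0.36, 0.69, 1.65, 0.16, 1.22, -1.3]
-150 [0.47, 0.7, 1.62, -0.02, 1.26, -1.61]
-120 [0.58, 0.68, 1.67, -0.21, 1.2, -1.93]
-90 [0.66, 0.63, 1.78, -0.39, 1.05, -2.22]
-60 [0.72, 0.56, 1.93, -0.59, 0.84, -2.5]
-30 [0.71, 0.49, 2.09, -0.83, 0.57, -2.77]
0 None
30 [0.43, 0.41, 2.26, 0.8, 0.05, 0.69]
60 [0.27, 0.44, 2.19, 1.03, 0.35, -0.16]
90 [0.19, 0.5, 2.05, 0.76, 0.64, -0.44]
120 [0.2, 0.58, 1.89, 0.54, 0.9, -0.71]
150 [0.27, 0.64, 1.75, 0.34, 1.09, -0.99]
-1 regrip [0.79, 0.97, 1.41, -0.56, 1.78, -1.99]
-180 [0.36, 0.69, 1.65, 0.16, 1.22, 1.85]
-150 [0.47, 0.7, 1.62, -0.02, 1.26, 1.53]
-120 [0.58, 0.68, 1.67, -0.21, 1.2, 1.22]
-90 [0.66, 0.63, 1.78, -0.39, 1.05, 0.92]
-60 [0.72, 0.56, 1.93, -0.59, 0.84, 0.64]
-30 [0.71, 0.49, 2.09, -0.83, 0.57, 0.37]
0 [0.61, 0.43, 2.22, -1.09, 0.27, 0.07]
30 [0.43, 0.41, 2.26, 0.8, 0.05, -2.45]
60 [0.27, 0.44, 2.19, 1.03, 0.35, 2.98]
90 [0.19, 0.5, 2.05, 0.76, 0.64, 2.7]
120 [0.2, 0.58, 1.89, 0.54, 0.9, 2.43]
150 [0.27, 0.64, 1.75, 0.34, 1.09, 2.15]
top top-face corners crop px [[159.0, 164.0], [174.0, 109.0], [219.0, 120.0], [205.0, 175.0]]
scene top-face corners crop px [[199.0, 85.0], [248.0, 113.0], [214.0, 142.0], [165.0, 112.0]]
```

View pics/s2.png

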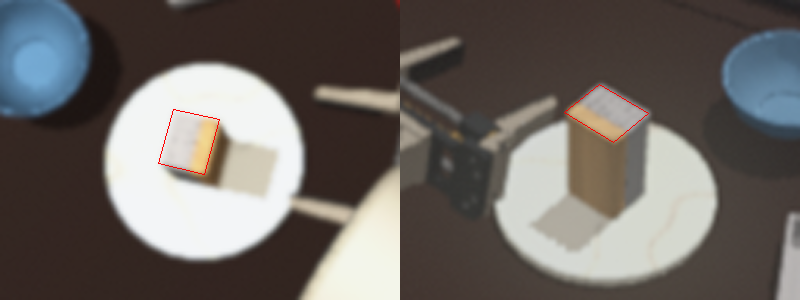

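The pair stands free, and the predicted top face (red) lies on it in both views (top crop around 189,142). Next: regrip from the mould-bottom side.

```bash
python3 - <<'E'
from h import *
Rr=R(-100,-25,1); G=SLAB+.001*U(80)+[0,0,.063]
bot.move_to(SLAB+[0,0,.36],R(-100,-65,1)); st("via")
bot.move_to(G-.15*Rr[:,2]+[0,0,.12],Rr); st("hi")
bot.movel(G-.14*Rr[:,2],Rr,velocity=.2); bot.movel(G-.05*Rr[:,2],velocity=.15); st("near")
bot.movel(G,velocity=.06); st("at")
eoat.command_gripper(.05,60); st("grip"); 
p=np.array(bot.get_state()["ee_pos"])
bot.movel(p+[0,0,.02],velocity=.05); bot.movel(p+[0,0,.15],velocity=.15); st("up")
hf=120; T=SLAB-.008*U(hf)+[0,0,.026]
bot.move_to(T+[0,0,.12],R(hf,-65,-1)); st("turned")
bot.movel(T+[0,0,.02],velocity=.1); st("low")
ims=[]
for n in("top","scene"):
    c=imaging.camera(n); u,v=proj(c,T)[0].astype(int); u=np.clip(u,64,448);v=np.clip(v,48,336)
    ims.append(cv2.resize(c["color"][v-48:v+48,u-64:u+64],(400,300),interpolation=cv2.INTER_CUBIC))
cv2.imwrite("pics/s3.png",np.hstack(ims))
E
```

```text
via t16.0 p [0.4881 0.24   0.3705] F [-0.6 -0.9 -0.1] w0.0921 ff 0.0
hi t16.8 p [0.5131 0.3747 0.2588] F [ 0.5 -0.5  1.3] w0.0919 ff 0.0
near t18.3 p [0.497  0.2875 0.097 ] F [ 0.2  0.1 -0.8] w0.0918 ff 0.0
at t19.3 p [0.4888 0.2423 0.0751] F [ 1.  -0.9 -0.6] w0.0919 ff 0.0
grip t19.9 p [0.4885 0.242  0.075 ] F [-1.7  0.5  0.9] w0.0597 ff 60.0
up t21.5 p [0.4882 0.2418 0.2241] F [ 0.5 -0.3 -5.4] w0.0600 ff 60.0
turned t22.9 p [0.4918 0.234  0.1574] F [ 0.6 -0.3 -5.1] w0.0597 ff 60.0
low t24.1 p [0.493  0.2342 0.0586] F [ 0.  -0.1 -5. ] w0.0596 ff 60.0
```

View pics/s3.png

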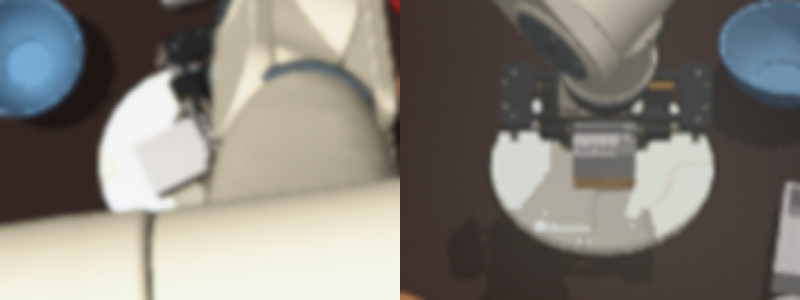

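The pair is now mould bottom-up, with the board beneath as an orange strip at (603,183) in the crop, closed and level. I'll set it down.

```bash
python3 - <<'E'
from h import *
hf=120; T=SLAB-.008*U(hf)+[0,0,.026]; Rf=R(hf,-65,-1)
bot.movel(T+[0,0,.004],Rf,velocity=.05); lower(T[2]-.004)
eoat.command_gripper(.068); bot.dwell(.2); eoat.command_gripper(.092); st("open")
p=np.array(bot.get_state()["ee_pos"])
bot.movel(p-.10*Rf[:,2],velocity=.1); bot.movel(p-.2*Rf[:,2],velocity=.2)
bot.move_to([.25,-.25,.35],R(-45,-90,-1)); bot.dwell(.5); st("away")
ims=[]
for n in("top","scene"):
    c=imaging.camera(n); cv2.imwrite(f"pics/{n}_end.png",c["color"])
    im=c["color"].copy(); B=SLAB+[0,0,.05]
    u,v=proj(c,SLAB)[0].astype(int);u=np.clip(u,64,448);v=np.clip(v,48,336)
    cr=cv2.resize(im[v-48:v+48,u-64:u+64],(400,300),interpolation=cv2.INTER_CUBIC)
    q=[B+a*.055*U(hf)+b*.03*U(hf+90) for a,b in((1,1),(1,-1),(-1,-1),(-1,1))]
    cv2.polylines(cr,[((proj(c,q)-[u-64,v-48])*3.125).astype(np.int32)],True,(0,0,255),1)
    ims.append(np.vstack([cr,cv2.resize(im,(400,300))]))
cv2.imwrite("pics/end.png",np.hstack(ims))
E
```

```text
contact t25.6 p [0.4922 0.2341 0.0379] F [-0.6 -1.6  1.6] w0.0600 ff 60.0
open t26.7 p [0.4921 0.234  0.0376] F [-0.7  0.6 -0.5] w0.0923 ff 0.0
away t30.9 p [ 0.2501 -0.25    0.35  ] F [1.4 0.  0.4] w0.0918 ff 0.0
```

View pics/end.png

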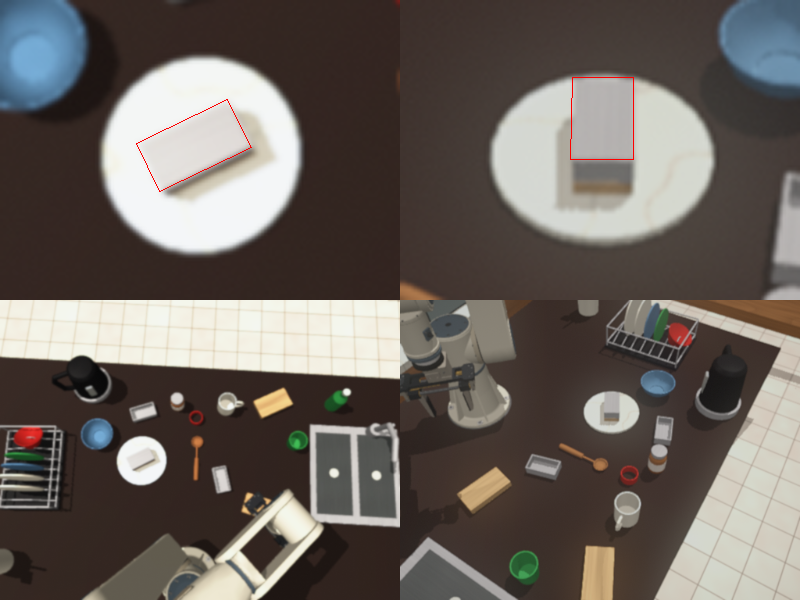

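The pair lies flat, mould bottom-up and centred on the slab, with the predicted outline matching in both crops. The bystanders look unmoved.

```bash
python3 -c "
from station import bot
print(bot.job_done())"
```

```text
the job is handed in; nothing more can be done
None
```

The mould and board were turned over together, using one regrip while stood on end, and left upside down in the middle of the marble slab; I let go, moved the arm clear and handed the job in at about 31 s.

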